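Back off a lens retaining ring by two counted turns

TASK

Loosen the knurled lens retaining ring on the microscope lamp module by rolling a fingertip along its rim, counter-clockwise seen from above: bring its white line round to the black pointer, then give it two more full turns, and stop with the line at the pointer again. Nothing is to be gripped or lifted; keep off the glass lens, leave everything else where it stands, and finish with the hand clear.

Things in the scene. Friction and masses are not known exactly. Their poses are not given: they have to be found in the camera images.
- lamp: microscope lamp module, fixed to the table: white box 170 x 170 mm with its flat top 58 mm above the table, and a grey vented block 70 mm deep and 52 mm high on its back (+x) side. Origin: centre of the white box on the table, below the ring's axis; z up, x towards the vented back, so that the pointer is on the -x side.
- ring_center (a point): fixed point on the vertical axis of the lens retaining ring, 71 mm above the table, half-way up the ring. The ring is a dark steel disc 92 mm across with 36 upright round ribs (knurl) that stand out to 96.4 mm across; when tight its rim reaches from 60 to 82 mm above the table. It is too wide to grip. Nothing stands on the box's top within reach of a fingertip going round it.
- ring_body (a joint): turn of the ring in rad, positive counter-clockwise seen from above (loosening). 0: its white line is at the pointer. At the start between -1.4 and -0.5 (line short of the pointer); each full turn adds 6.283, and lifts the ring 1.5 mm along its thread. Stops at -1.7 and 17.5. It turns against a steady friction torque of 0.05 N m and stays where it is left.
- index (a point): outer end of the ring's white line, on the top edge of the rim, 47 mm from the axis; turns with the ring. The white line is 7 mm wide, radial on the ring's top and down its rim, the only one on it
- pointer (a point): tip of the flat black painted triangle on the box's top, 55 mm from the ring's axis, pointing at the ring; fixed (flat, cannot be felt)
- tube_rack: blue tube rack with capped tubes, 130 x 90 x 47 mm, loose, standing beside the lamp module. Bystander. Origin: on the table under it.
- dust_cap: black plastic dust cap, 62 mm across, 12 mm high, loose, beside the lamp module. Bystander. Origin: on the table under it.
- lens_cell: bright steel knurled lens cell, 44 mm across, 42 mm high, loose, near the lamp module. Bystander. Origin: on the table under it.
- driver: screwdriver 160 mm long lying on the table. Bystander. Origin: under its middle, on the table.
- petri: closed glass dish, 94 mm across, 18 mm high. Bystander. Origin: on the table under it.
- lens: the clear domed glass lens in the middle of the ring, its top 90 mm above the table, its origin on the axis 60 mm above the table; the glass is 68 mm across and domes 8 mm above the tight ring's top. Fixed; not to be touched

How it is judged:
By the outcome, as a careful person would: the job done as asked, in the order asked, and still so for the second after the job is handed in, with the robot touching nothing.
It also fails if it takes over 64 s, if anything falls off the work surface, if the arm or the gripper's body presses on something with over 40 N, if the wrist force passes 120 N, or if a joint passes its speed limit or range.

ROBOT

A 7-joint arm with a two-finger parallel gripper is mounted at the origin on the work surface. World frame = base frame: x ahead of the robot, y to its left, z up, the work surface at z = 0. Lengths are in m, angles in rad, forces in N, time in s.
With the tool pointing down it reaches from about 0.425 to 0.95 m from the base axis. Payload 4.7 kg.
Tool frame: the origin (TCP) lies midway between the tips of the shut fingers; the grasp point (between the pads) lies 19 mm behind it; z points along the fingers, y is the line along which they close (so a half turn about z gives the same grasp; the last joint's range is limited). The gripper opens to 87 mm and grips with 3 to 60 N. Pads are 19 mm wide; open, the fingers measure 117 mm over their backs; the gripper's body (75 mm by 190 mm) begins 51 mm behind the grasp point.
Start: joints at [-1.176, 0.469, -0.049, 1.532, 0.024, 1.141, -0.082], TCP at [0.278, 0.615, 0.223] pointing down, gripper open.
Joint ranges: [-2.59, 2.59], [-0.33, 1.99], [-1.39, 1.29], [0.1, 2.45], [-1.04, 4.18], [0.21, 1.99], [-2.66, 2.66]. Speed limits (rad/s): [2.57, 2.57, 3.14, 3.14, 3.14, 3.14, 3.14].

INTERFACE

Orientations are given as a unit quaternion [x, y, z, w].
In Python, from bench import r gives the robot as it stands. The module is installed in compiled form; this text tells all that it offers.
- The arm moves only by the tool servo_tool, never from a script. Its argument "steps" is a list of rows, each an object with "translation": the shift along the tool's x, y, z in cm, a list of three; "rot": the turn, a rotation vector about the tool's x, y, z in rad, a list of three; "fingers": the opening, from -1 (shut) to 1 (fully open). A call has 1 to 10 rows; each row shifts and turns the commanded pose from where the row before left it, along the tool's axes as they then stand; what a row does not reach is not made up. A row lasts 1/10 s, in which the tool goes at most 50 mm and 8.59 degrees, less where a joint would pass 70% of its speed; a pose out of reach is approached as far as the arm can. A call is refused whole if a number of a shift passes 5 or a number of a turn 0.15, either way. A call with a gripper value outside its range is refused whole. The fingers move at their own pace and stop on an object; "newtons" is the grip in N (left out, the last holds). Time passes only in rows, so rows that do not move let the fingers close. It gives the time, the measured TCP pose, the force, the opening and the grip force at its end, in the units of the state.
- r.get_state(): the state, without advancing time (a new reading comes with each control period).
- r.grab_frame(name): name is "scene" or "top" or "wrist"; returns the picture (420x560x3 uint8, blue, green, red); there is no depth.
- r.get_calibration(name): a dict with "fx", "fy", "cx", "cy" (pixels), "position" and "attitude" of the camera in the world. Camera axes: x right, y down, z forward; pixel columns grow to the right and rows downward; lengths in m; the calibration is good to about 2 mm. A picture is of the moment at which its call begins: read the wrist's pose just before it. get_calibration takes no time and is no camera call; for the wrist camera it gives the pose at the moment of the call.
- r.job_done(): hands the job in; it is judged then, once.
The state is a dict: "time_s": time; "qpos": joint angles; "dq": joint speeds; "tau": joint torques, N m; "position": TCP position; "tcp_rot": TCP orientation; "ft_force": force on the tool from outside, world axes, zero at the start; "torque": the same for the moment, N m; "grip_width": finger opening in m; "grip_force": force on a finger pad.
Only numpy, scipy, OpenCV 4.12 (cv2) and the standard library are available. Lean on these libraries where they do the work, as an engineer would, in place of code of your own. Each camera call takes 0.05 s, during which the arm holds its last target. There are 200 camera calls.

## Working session

There is one attempt and no reset: what is moved stays moved. The work goes in short steps, Python scripts to look and compute and a tool call to move; the robot and the scene stay as the last step left them, time stands still between calls to the robot, and variables do not carry over. Pictures are saved under pics/ and viewed, at most 10 in all, crops included, and the job is handed in when it is done.

Besides the shell and the picture viewer there is one more tool, called after "Request:" as a command line: name --argument value ..., lists and objects as JSON in quotes. servo_tool: Moves the arm, as the interface text tells. Its arguments: {"type":"object","properties":{"steps":{"type":"array"},"newtons":{"type":"number"}},"required":["steps"]}

```bash
mkdir -p pics; python3 - <<'E'
from bench import r
import cv2
s=r.get_state();print({k:(s[k]) for k in s})
for n in("scene","top"):
    cv2.imwrite(f"pics/{n}0.png",r.grab_frame(n));print(n,r.get_calibration(n))
a=cv2.imread("pics/scene0.png");b=cv2.imread("pics/top0.png")
E
```

```text
{'time_s': 0.0, 'qpos': array([-1.17590649,  0.46941534, -0.04857975,  1.53372148,  0.0241001 ,
        1.14099758, -0.08225707]), 'dq': array([ 4.44810358e-04,  5.47146186e-04, -3.23568559e-05,  1.70272286e-03,
       -1.43579014e-03,  2.85195505e-03, -4.87255550e-04]), 'tau': array([ 5.05718417e-04, -5.07979703e+01, -8.09407211e-02, -2.36158240e+01,
       -6.16133586e-02,  3.79371818e-02,  1.64106082e-04]), 'position': array([0.27731916, 0.6147267 , 0.22150532]), 'tcp_rot': array([ 2.10282576e-01,  9.77640160e-01, -9.63817495e-04, -1.66344083e-04]), 'ft_force': array([ 0.88624412,  0.81956702, -0.30314849]), 'torque': array([-0.05735613,  0.00945607,  0.02200163]), 'grip_force': 0.0, 'grip_width': 0.08711223613579741}
scene {'fx': 457.79632770610397, 'fy': 457.79632770610397, 'cx': 276.4793106545498, 'cy': 212.93891715704228, 'position': array([1.1674593 , 0.12250726, 0.70329126]), 'attitude': array([ 0.61277183,  0.69972149, -0.27483058, -0.24365688])}
top {'fx': 400.95433776254976, 'fy': 400.95433776254976, 'cx': 282.55920840053955, 'cy': 212.63055589012356, 'position': array([0.54351631, 0.00939679, 0.81936885]), 'attitude': array([-0.70419807,  0.70867373, -0.01388839,  0.04115505])}
```

View pics/top0.png

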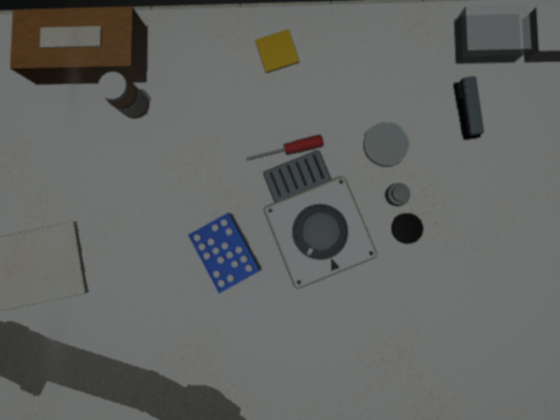

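View pics/scene0.png

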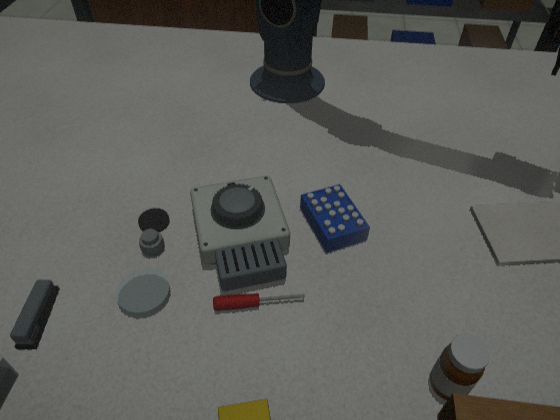

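The top view shows the lamp box at about (320,232), with the ring centred there, the white line near (310,252) and the pointer at about (334,265). The rack is on the left; the cap, cell and dish are on the right. The scene view shows the same layout. Next I measure the ring centre, line and pointer.

```bash
cat > h.py <<'E'
import numpy as np, cv2
from scipy.spatial.transform import Rotation as Ro
def ray(c,u,v,z):
    d=Ro.from_quat(c["attitude"]).apply(np.c_[(np.atleast_1d(u)-c["cx"])/c["fx"],(np.atleast_1d(v)-c["cy"])/c["fy"],np.ones(np.size(u))])
    p=np.asarray(c["position"]); return p+d*((z-p[2])/d[:,2])[:,None]
def ortho(img,c,ctr,z,half=0.1,n=600):
    """rectified view on plane z: world +x up, +y left"""
    g=np.linspace(half,-half,n); X,Y=np.meshgrid(ctr[0]+g,ctr[1]+g,indexing="ij")
    P=np.c_[X.ravel(),Y.ravel(),np.full(X.size,z)]-c["position"]
    q=Ro.from_quat(c["attitude"]).inv().apply(P)
    u=(q[:,0]/q[:,2]*c["fx"]+c["cx"]).reshape(n,n).astype(np.float32); v=(q[:,1]/q[:,2]*c["fy"]+c["cy"]).reshape(n,n).astype(np.float32)
    return cv2.remap(img,u,v,cv2.INTER_CUBIC)
E
python3 - <<'E'
from h import *
from bench import r
b=cv2.imread("pics/top0.png");c=r.get_calibration("top")
g=cv2.cvtColor(b,cv2.COLOR_BGR2GRAY)
print("ring~",ray(c,320,232,.082), "ptr~",ray(c,334,265,.058))
ctr=ray(c,320,232,.07)[0]
cr=b[170:295,255:385]; cr=cv2.resize(cr,None,fx=4.5,fy=4.5,interpolation=cv2.INTER_CUBIC); cv2.imwrite("pics/crop.png",cv2.convertScaleAbs(cr,alpha=1.6))
# dark ring blob: dark pixels inside box
m=((g<75).astype(np.uint8)); sub=np.zeros_like(m); cv2.circle(sub,(320,232),31,1,-1); m&=sub
cs,_=cv2.findContours(m,cv2.RETR_EXTERNAL,cv2.CHAIN_APPROX_NONE)
for k in sorted(cs,key=cv2.contourArea)[-2:]:
    print(cv2.contourArea(k),cv2.minEnclosingCircle(k), cv2.fitEllipse(k) if len(k)>5 else 0)
E
```

```text
ring~ [[ 0.56502907 -0.03075739  0.082     ]] ptr~ [[ 0.50366073 -0.0575283   0.058     ]]
0.0 ((331.5, 260.0), 0.5001000165939331) 0
2361.5 ((319.6692199707031, 231.4684600830078), 28.0278377532959) ((319.7217712402344, 231.28109741210938), (54.50892639160156, 55.20100784301758), 114.98039245605469)
```

View pics/crop.png

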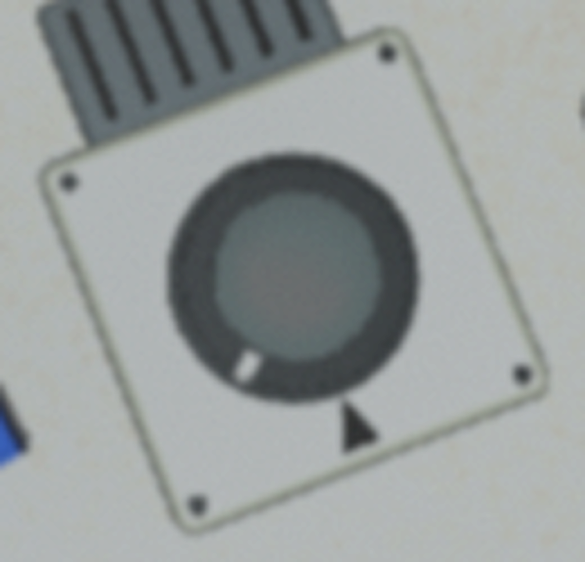

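The crop shows screws at (68,181), (388,52), (522,374) and (198,505), the line at (247,366) and the pointer tip at (347,402). The line has to swing counter-clockwise, past the bottom of the image, to reach the pointer.

```bash
python3 - <<'E'
from h import *
from bench import r
c=r.get_calibration("top")
f=lambda P,z:ray(c,np.array(P)[:,0]/4.5+255-.39,np.array(P)[:,1]/4.5+170-.39,z)
s=f([(68,181),(388,52),(522,374),(198,505)],.058); C=s.mean(0)
print("centre",C, "sides",np.linalg.norm(np.diff(s[[0,1,2,3,0]],axis=0),axis=1))
d=(s[0]+s[1]-s[2]-s[3])[:2]; yaw=np.arctan2(d[1],d[0])
L=f([(247,366)],.082)[0]-C; p=f([(347,402)],.058)[0]-C
print("yaw",yaw,"line",L,np.hypot(*L[:2]),"ptr",p,np.hypot(*p[:2]))
R=f([(294,278)],.079)[0];print("ring fit centre",ray(c,319.7,231.4,.075), R)
a=lambda v:np.arctan2(v[1],v[0])
print("ring_body", (a(L)-(yaw+np.pi)+np.pi)%(2*np.pi)-np.pi, a(L)-a(p), a(p)-yaw)
st=r.get_state(); M=Ro.from_quat(st["tcp_rot"]).as_matrix();print(M.round(3))
sc=r.get_calibration("scene");w=r.get_calibration("wrist")
print(M.T@(w["position"]-st["position"]),(Ro.from_matrix(M).inv()*Ro.from_quat(w["attitude"])).as_matrix().round(2),w["fx"])
E
```

```text
centre [ 0.56743716 -0.03170261  0.058     ] sides [0.14624136 0.14612701 0.14568186 0.14646895]
yaw 0.3759753218118146 line [-0.03688769  0.02049926  0.024     ] 0.04220096448014259 ptr [-0.05245782 -0.02172565  0.        ] 0.056778752803766895
ring fit centre [[ 0.56634579 -0.03059853  0.075     ]] [ 0.56624289 -0.03083036  0.079     ]
ring_body -0.8832002254731983 5.383311585330336 -3.1249191572137414
[[-0.912  0.411 -0.001]
 [ 0.411  0.912 -0.002]
 [-0.    -0.002 -1.   ]]
[ 0.08105328  0.00026447 -0.16160945] [[ 0.   -0.96 -0.29]
 [ 1.    0.   -0.  ]
 [ 0.   -0.29  0.96]] 370.4818367659725
```

Request:
servo_tool --steps '[{"translation":[-3.2,-3.3,0.3],"rot":[0,0,0],"fingers":-1},{"translation":[-3.2,-3.3,0.3],"rot":[0,0,0],"fingers":-1},{"translation":[-3.2,-3.3,0.3],"rot":[0,0,0],"fingers":-1},{"translation":[-3.2,-3.3,0.3],"rot":[0,0,0],"fingers":-1},{"translation":[-3.2,-3.3,0.3],"rot":[0,0,0],"fingers":-1},{"translation":[-3.2,-3.3,0.3],"rot":[0,0,0],"fingers":-1},{"translation":[-3.2,-3.3,0.3],"rot":[0,0,0],"fingers":-1},{"translation":[-3.2,-3.3,0.3],"rot":[0,0,0],"fingers":-1},{"translation":[-3.2,-3.3,0.3],"rot":[0,0,0],"fingers":-1},{"translation":[-3.2,-3.3,0.3],"rot":[0,0,0],"fingers":-1}]' --newtons 20

```text
time_s: 1.1
position: [0.4336, 0.181, 0.1924]
tcp_rot: [0.21, 0.978, 0.0, -0.0]
ft_force: [2.1, 0.1, -0.3]
grip_width: 0.0149
grip_force: 0.0
```

Request:
servo_tool --steps '[{"translation":[-2.7,-2.8,0.5],"rot":[0,0,0],"fingers":-1},{"translation":[-2.7,-2.8,0.5],"rot":[0,0,0],"fingers":-1},{"translation":[-2.7,-2.8,0.5],"rot":[0,0,0],"fingers":-1},{"translation":[-2.7,-2.8,0.5],"rot":[0,0,0],"fingers":-1},{"translation":[-2.7,-2.8,0.5],"rot":[0,0,0],"fingers":-1},{"translation":[0,0,0],"rot":[0,0,0],"fingers":-1},{"translation":[0,0,0],"rot":[0,0,0],"fingers":-1},{"translation":[0,0,0],"rot":[0,0,0],"fingers":-1}]'

```text
time_s: 1.9
position: [0.4986, 0.0011, 0.1673]
tcp_rot: [0.209, 0.978, 0.0, -0.0]
ft_force: [-0.4, 0.8, -0.1]
grip_width: 0.0006
grip_force: 0.0
```

```bash
cat >> h.py <<'E'
C=np.array([0.567,-0.031]); YAW=0.376
def where(r):
    s=r.get_state(); M=Ro.from_quat(s["tcp_rot"]).as_matrix()
    d=np.r_[s["position"][:2]-C,0]; t=M.T@d
    print("t %.2f rel tool xy mm %s z %.4f rot %s F(tool) %s width %.4f"%(s["time_s"],(t[:2]*1e3).round(1),s["position"][2],Ro.from_matrix(M).as_rotvec().round(3),(M.T@s["ft_force"]).round(1),s["grip_width"]))
    return M
def line(r,cams=("top","scene","wrist"),tag=None,zt=.0825,ctr=None):
    """ring_body angle (wrapped) seen by each camera"""
    ctr=C if ctr is None else ctr
    for n in cams:
        c=r.get_calibration(n); im=r.grab_frame(n)
        if tag: cv2.imwrite(f"pics/{n}_{tag}.png",im)
        g=cv2.cvtColor(im,cv2.COLOR_BGR2GRAY)
        o=ortho(g,c,ctr,zt,.06,600).astype(float)
        k=np.radians(np.arange(0,360,.5)); rad=np.arange(.037,.0455,.0005)
        rr,kk=np.meshgrid(rad,k); rows=(.06-rr*np.cos(kk))/.12*599; cols=(.06-rr*np.sin(kk))/.12*599
        prof=cv2.remap(o.astype(np.float32),cols.astype(np.float32),rows.astype(np.float32),cv2.INTER_LINEAR).min(1)
        prof-=np.median(prof); i=prof.argmax()
        rel=(np.arange(720)-i+360)%720-360; w=np.where(abs(rel)<16,np.clip(prof-prof[i]*.4,0,None),0)
        a=k[i]+np.radians((w*rel).sum()/w.sum()*.5); q=(a-YAW-np.pi+np.pi)%(2*np.pi)-np.pi
        print(n,"q=%.3f peak %.0f width %.1f deg"%(q,prof[i],(w>0).sum()*.5))
E
python3 - <<'E'
from h import *
from bench import r
where(r);line(r,tag="a")
E
```

```text
t 1.90 rel tool xy mm [75.5  1.3] z 0.1673 rot [-6.580e-01 -3.071e+00 -1.000e-03] F(tool) [0.7 0.5 0.1] width 0.0006
top q=-2.962 peak 5 width 12.0 deg
scene q=-0.912 peak 22 width 10.0 deg
wrist q=-0.838 peak 38 width 2.5 deg
```

View pics/wrist_a.png

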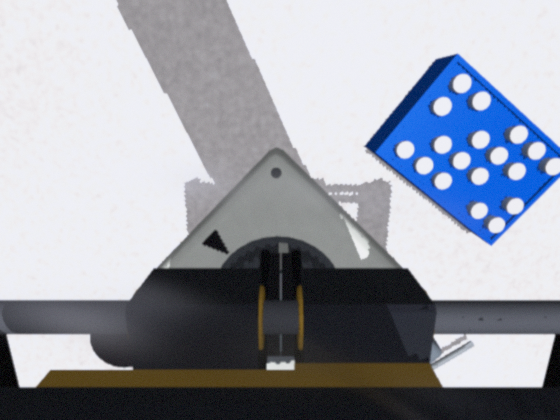

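The wrist view shows the shut fingers in front of the ring, with the white line beside them at (283,247), the pointer at (215,243) and the rack at upper right. The path down is clear.

Request:
servo_tool --steps '[{"translation":[0,0,2.4],"rot":[0,0,0],"fingers":-1},{"translation":[0,0,2.4],"rot":[0,0,0],"fingers":-1},{"translation":[0,0,2.4],"rot":[0,0,0],"fingers":-1},{"translation":[0,0,2.4],"rot":[0,0,0],"fingers":-1},{"translation":[-0.8,-0.1,0],"rot":[0,0,0],"fingers":-1},{"translation":[-0.7,0,0],"rot":[0,0,0],"fingers":-1},{"translation":[0,0,0],"rot":[0,0,0],"fingers":-1},{"translation":[0,0,0],"rot":[0,0,0],"fingers":-1}]'

```text
time_s: 2.85
position: [0.5136, -0.0073, 0.0728]
tcp_rot: [0.21, 0.978, 0.0, 0.001]
ft_force: [0.5, 0.9, 0.9]
grip_width: 0.0004
grip_force: 0.0
```

```bash
python3 - <<'E'
from h import *
from bench import r
where(r)
E
```

```text
t 2.85 rel tool xy mm [58.4 -0.4] z 0.0728 rot [6.600e-01 3.069e+00 1.000e-03] F(tool) [-0.1  1.  -0.9] width 0.0004
```

Request:
servo_tool --steps '[{"translation":[-0.2,0,0],"rot":[0,0,0],"fingers":-1},{"translation":[-0.2,0,0],"rot":[0,0,0],"fingers":-1},{"translation":[0,0,0],"rot":[0,0,0],"fingers":-1},{"translation":[0,0,0],"rot":[0,0,0],"fingers":-1}]'

```text
time_s: 3.25
position: [0.5143, -0.0079, 0.0717]
tcp_rot: [0.21, 0.978, 0.0, -0.002]
ft_force: [-4.6, 2.5, 4.1]
grip_width: 0.0008
grip_force: 2.6
```

```bash
python3 - <<'E'
from h import *
from bench import r
where(r)
E
```

```text
t 3.25 rel tool xy mm [57.5 -0.6] z 0.0717 rot [-6.590e-01 -3.068e+00 -1.000e-03] F(tool) [ 5.3  0.4 -4.1] width 0.0008
```

Contact is at 57.5 mm, where 57.7 was expected, and stiffness is about 5 N/mm. I now plan a non-rotating orbit with the fingertip block pressed in 2 mm.

```bash
cat >> h.py <<'E'
def path(press=2.,hx=9.5,hy=15.,R=48.2,step=8.):
    """loop of TCP (tool x,y, mm) from the +x face middle, ccw from above (x -> -y -> -x -> y)"""
    r=R-press; P=[(r+hx,0.)]
    for k,(sx,sy) in enumerate([(1,-1),(-1,-1),(-1,1),(1,1)]):
        for th in np.linspace(0,np.pi/2,60):
            a=-k*np.pi/2-th; P.append((r*np.cos(a)+sx*hx, r*np.sin(a)+sy*hy))
    P.append((r+hx,0.)); P=np.array(P); s=np.r_[0,np.cumsum(np.hypot(*np.diff(P,axis=0).T))]
    n=int(round(s[-1]/step)); q=np.linspace(0,s[-1],n+1)
    return np.c_[np.interp(q,s,P[:,0]),np.interp(q,s,P[:,1])]
E
python3 - <<'E'
from h import *
p=path(); prev=np.array([56.5,-.4])/10
for i,x in enumerate(p[1:]/10):
    d=np.round((x-prev)/.05)*.05; prev=prev+d; print(i+1,d.round(2).tolist(),(prev*10).round(1).tolist())
E
```

```text
1 [-0.1, -0.75] [55.5, -7.9]
2 [0.0, -0.8] [55.5, -15.9]
3 [-0.05, -0.8] [55.0, -23.9]
4 [-0.25, -0.75] [52.5, -31.4]
5 [-0.3, -0.7] [49.5, -38.4]
6 [-0.5, -0.65] [44.5, -44.9]
7 [-0.55, -0.55] [39.0, -50.4]
8 [-0.65, -0.45] [32.5, -54.9]
9 [-0.7, -0.35] [25.5, -58.4]
10 [-0.75, -0.2] [18.0, -60.4]
11 [-0.8, -0.1] [10.0, -61.4]
12 [-0.8, 0.0] [2.0, -61.4]
13 [-0.8, 0.0] [-6.0, -61.4]
14 [-0.8, 0.05] [-14.0, -60.9]
15 [-0.75, 0.15] [-21.5, -59.4]
16 [-0.75, 0.25] [-29.0, -56.9]
17 [-0.7, 0.4] [-36.0, -52.9]
18 [-0.6, 0.5] [-42.0, -47.9]
19 [-0.5, 0.6] [-47.0, -41.9]
20 [-0.4, 0.7] [-51.0, -34.9]
21 [-0.3, 0.75] [-54.0, -27.4]
22 [-0.15, 0.75] [-55.5, -19.9]
23 [-0.0, 0.8] [-55.5, -11.9]
24 [-0.0, 0.8] [-55.5, -3.9]
25 [-0.0, 0.8] [-55.5, 4.1]
26 [-0.0, 0.8] [-55.5, 12.1]
27 [0.0, 0.75] [-55.5, 19.6]
28 [0.15, 0.8] [-54.0, 27.6]
29 [0.3, 0.75] [-51.0, 35.1]
30 [0.4, 0.65] [-47.0, 41.6]
31 [0.5, 0.6] [-42.0, 47.6]
32 [0.6, 0.55] [-36.0, 53.1]
33 [0.7, 0.35] [-29.0, 56.6]
34 [0.75, 0.3] [-21.5, 59.6]
35 [0.75, 0.15] [-14.0, 61.1]
36 [0.8, 0.0] [-6.0, 61.1]
37 [0.8, 0.0] [2.0, 61.1]
38 [0.8, 0.0] [10.0, 61.1]
39 [0.8, -0.05] [18.0, 60.6]
40 [0.75, -0.2] [25.5, 58.6]
41 [0.7, -0.35] [32.5, 55.1]
42 [0.65, -0.45] [39.0, 50.6]
43 [0.55, -0.55] [44.5, 45.1]
44 [0.5, -0.65] [49.5, 38.6]
45 [0.3, -0.75] [52.5, 31.1]
46 [0.25, -0.75] [55.0, 23.6]
47 [0.05, -0.8] [55.5, 15.6]
48 [0.0, -0.75] [55.5, 8.1]
49 [0.0, -0.8] [55.5, 0.1]
```

Request:
servo_tool --steps '[{"translation":[-0.1,-0.75,0],"rot":[0,0,0],"fingers":-1},{"translation":[0,-0.8,0],"rot":[0,0,0],"fingers":-1},{"translation":[-0.05,-0.8,0],"rot":[0,0,0],"fingers":-1},{"translation":[-0.25,-0.75,0],"rot":[0,0,0],"fingers":-1},{"translation":[-0.3,-0.7,0],"rot":[0,0,0],"fingers":-1}]'

```text
time_s: 3.75
position: [0.5071, -0.0472, 0.0718]
tcp_rot: [0.21, 0.978, 0.0, 0.001]
ft_force: [1.1, -0.4, -0.8]
grip_width: 0.0004
grip_force: 0.0
```

```bash
python3 - <<'E'
from h import *
from bench import r
where(r);line(r,tag="b")
E
```

```text
t 3.75 rel tool xy mm [ 47.9 -39.3] z 0.0718 rot [0.66 3.07 0.  ] F(tool) [-1.2  0.1  0.8] width 0.0004
top q=2.981 peak 10 width 13.5 deg
scene q=-0.127 peak 36 width 9.0 deg
wrist q=-2.450 peak 65 width 15.5 deg
```

The ring turned about 0.78 rad, as predicted with no slip. The corner contact is light, so the fingertip's corners look rounded. I'll re-plan with rounded corners and a bit more press.

```bash
cat >> h.py <<'E'
def rows(prev,n=10,c=4.,press=2.5,step=8.,loops=1):
    p=path(press-c,9.5-c,15-c,48.2,step)[:-1]; prev=np.array(prev,float)
    i=np.argmin(np.hypot(*(p-prev).T))+1; prev/=10
    for k in range(n):
        d=np.round((p[(i+k)%len(p)]/10-prev)/.05)*.05; prev=prev+d; print(k+1,d.round(2).tolist(),(prev*10).round(1).tolist())
E
python3 -c "
from h import *
rows((48,-39),16)"
```

```text
1 [-0.6, -0.6] [42.0, -45.0]
2 [-0.6, -0.55] [36.0, -50.5]
3 [-0.7, -0.4] [29.0, -54.5]
4 [-0.7, -0.35] [22.0, -58.0]
5 [-0.8, -0.2] [14.0, -60.0]
6 [-0.8, -0.05] [6.0, -60.5]
7 [-0.8, -0.0] [-2.0, -60.5]
8 [-0.8, 0.0] [-10.0, -60.5]
9 [-0.8, 0.15] [-18.0, -59.0]
10 [-0.75, 0.25] [-25.5, -56.5]
11 [-0.7, 0.4] [-32.5, -52.5]
12 [-0.65, 0.5] [-39.0, -47.5]
13 [-0.55, 0.55] [-44.5, -42.0]
14 [-0.45, 0.7] [-49.0, -35.0]
15 [-0.35, 0.7] [-52.5, -28.0]
16 [-0.2, 0.8] [-54.5, -20.0]
```

Request:
servo_tool --steps '[{"translation":[-0.6,-0.6,0],"rot":[0,0,0],"fingers":-1},{"translation":[-0.6,-0.55,0],"rot":[0,0,0],"fingers":-1},{"translation":[-0.7,-0.4,0],"rot":[0,0,0],"fingers":-1},{"translation":[-0.7,-0.35,0],"rot":[0,0,0],"fingers":-1},{"translation":[-0.8,-0.2,0],"rot":[0,0,0],"fingers":-1},{"translation":[-0.8,-0.05,0],"rot":[0,0,0],"fingers":-1}]'

```text
time_s: 4.5
position: [0.5368, -0.084, 0.0715]
tcp_rot: [0.211, 0.978, -0.0, 0.0]
ft_force: [0.3, 0.1, -0.4]
grip_width: 0.0004
grip_force: 0.0
```

```bash
python3 - <<'E'
from h import *
from bench import r
where(r);line(r,tag="c")
E
```

```text
t 4.50 rel tool xy mm [  5.6 -60.8] z 0.0715 rot [ 0.662  3.071 -0.   ] F(tool) [-0.2  0.2  0.4] width 0.0004
top q=-0.657 peak 12 width 15.5 deg
scene q=0.075 peak 38 width 7.0 deg
wrist q=0.060 peak 80 width 9.5 deg
```

No contact here, so the fingertip is thinner along y than 15 mm. I'll probe inward.

Request:
servo_tool --steps '[{"translation":[0,0.3,0],"rot":[0,0,0],"fingers":-1},{"translation":[0,0,0],"rot":[0,0,0],"fingers":-1}]'

```text
time_s: 4.85
position: [0.537, -0.0806, 0.0714]
tcp_rot: [0.21, 0.978, -0.0, -0.0]
ft_force: [-1.1, -0.2, -0.9]
grip_width: 0.0006
grip_force: 0.6
```

Request:
servo_tool --steps '[{"translation":[0,0.3,0],"rot":[0,0,0],"fingers":-1},{"translation":[0,0,0],"rot":[0,0,0],"fingers":-1}]'

```text
time_s: 5.05
position: [0.5371, -0.0803, 0.0714]
tcp_rot: [0.211, 0.977, -0.002, -0.001]
ft_force: [-3.2, -6.0, 1.4]
grip_width: 0.0004
grip_force: 3.3
```

View pics/wrist_c.png

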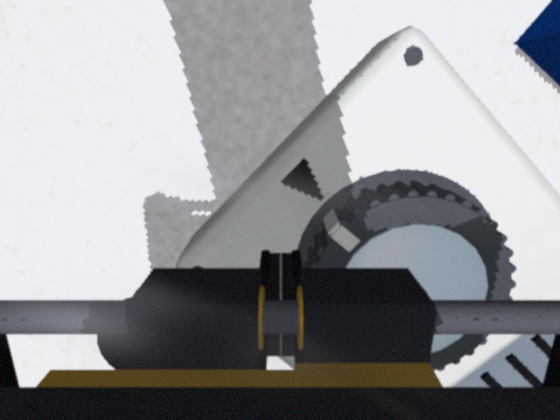

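The fingertip touches at b≈-57.4, so it is about 19 mm square. The wrist view confirms the narrow tip; the white line is at (340,228) and the pointer at (305,178). Re-planning with hy = 9.3.

```bash
sed -i 's/path(press-c,9.5-c,15-c,48.2,step)/path(press-c,9.5-c,9.3-c,48.2,step)/; s/c=4.,press=2.5/c=1.,press=2.7/' h.py
python3 - <<'E'
from h import *
from bench import r
where(r); rows((6,-55),46)
E
```

```text
t 5.05 rel tool xy mm [  6.9 -57.2] z 0.0714 rot [-0.662 -3.069  0.005] F(tool) [ 0.5 -6.8 -1.4] width 0.0004
1 [-0.4, 0.0] [2.0, -55.0]
2 [-0.8, 0.0] [-6.0, -55.0]
3 [-0.8, 0.05] [-14.0, -54.5]
4 [-0.8, 0.15] [-22.0, -53.0]
5 [-0.7, 0.3] [-29.0, -50.0]
6 [-0.7, 0.4] [-36.0, -46.0]
7 [-0.6, 0.55] [-42.0, -40.5]
8 [-0.5, 0.6] [-47.0, -34.5]
9 [-0.4, 0.7] [-51.0, -27.5]
10 [-0.25, 0.75] [-53.5, -20.0]
11 [-0.15, 0.8] [-55.0, -12.0]
12 [0.0, 0.8] [-55.0, -4.0]
13 [0.0, 0.8] [-55.0, 4.0]
14 [0.0, 0.8] [-55.0, 12.0]
15 [0.15, 0.8] [-53.5, 20.0]
16 [0.25, 0.75] [-51.0, 27.5]
17 [0.4, 0.7] [-47.0, 34.5]
18 [0.5, 0.6] [-42.0, 40.5]
19 [0.6, 0.55] [-36.0, 46.0]
20 [0.7, 0.4] [-29.0, 50.0]
21 [0.7, 0.3] [-22.0, 53.0]
22 [0.8, 0.15] [-14.0, 54.5]
23 [0.8, 0.05] [-6.0, 55.0]
24 [0.8, -0.0] [2.0, 55.0]
25 [0.8, -0.0] [10.0, 55.0]
26 [0.8, -0.1] [18.0, 54.0]
27 [0.75, -0.25] [25.5, 51.5]
28 [0.7, -0.35] [32.5, 48.0]
29 [0.65, -0.45] [39.0, 43.5]
30 [0.55, -0.6] [44.5, 37.5]
31 [0.45, -0.65] [49.0, 31.0]
32 [0.35, -0.75] [52.5, 23.5]
33 [0.2, -0.75] [54.5, 16.0]
34 [0.05, -0.8] [55.0, 8.0]
35 [0.0, -0.8] [55.0, 0.0]
36 [0.0, -0.8] [55.0, -8.0]
37 [-0.05, -0.8] [54.5, -16.0]
38 [-0.2, -0.75] [52.5, -23.5]
39 [-0.35, -0.75] [49.0, -31.0]
40 [-0.45, -0.65] [44.5, -37.5]
41 [-0.55, -0.6] [39.0, -43.5]
42 [-0.65, -0.45] [32.5, -48.0]
43 [-0.7, -0.35] [25.5, -51.5]
44 [-0.75, -0.25] [18.0, -54.0]
45 [-0.8, -0.1] [10.0, -55.0]
46 [-0.8, 0.0] [2.0, -55.0]
```

Request:
servo_tool --steps '[{"translation":[-0.4,0,0],"rot":[0,0,0],"fingers":-1},{"translation":[-0.8,0,0],"rot":[0,0,0],"fingers":-1},{"translation":[-0.8,0.05,0],"rot":[0,0,0],"fingers":-1},{"translation":[-0.8,0.15,0],"rot":[0,0,0],"fingers":-1},{"translation":[-0.7,0.3,0],"rot":[0,0,0],"fingers":-1},{"translation":[-0.7,0.4,0],"rot":[0,0,0],"fingers":-1}]'

```text
time_s: 5.65
position: [0.5802, -0.0896, 0.0715]
tcp_rot: [0.211, 0.977, -0.002, 0.0]
ft_force: [-1.5, -6.3, -0.4]
grip_width: 0.0001
grip_force: 2.5
```

```bash
python3 - <<'E'
from h import *
from bench import r
where(r);line(r,tag="d")
E
```

```text
t 5.65 rel tool xy mm [-36.2 -48. ] z 0.0715 rot [ 0.663  3.071 -0.005] F(tool) [-1.2 -6.4  0.5] width 0.0001
top q=-2.044 peak 17 width 15.5 deg
scene q=-1.858 peak 19 width 15.5 deg
wrist q=1.034 peak 96 width 9.5 deg
```

Good drive: q moved from 0.07 to 1.03 rad with a force of about 6 N. Continuing.

Request:
servo_tool --steps '[{"translation":[-0.6,0.55,0],"rot":[0,0,0],"fingers":-1},{"translation":[-0.5,0.6,0],"rot":[0,0,0],"fingers":-1},{"translation":[-0.4,0.7,0],"rot":[0,0,0],"fingers":-1},{"translation":[-0.25,0.75,0],"rot":[0,0,0],"fingers":-1},{"translation":[-0.15,0.8,0],"rot":[0,0,0],"fingers":-1},{"translation":[0,0.8,0],"rot":[0,0,0],"fingers":-1},{"translation":[0,0.8,0],"rot":[0,0,0],"fingers":-1}]'

```text
time_s: 6.5
position: [0.6228, -0.0515, 0.0728]
tcp_rot: [0.211, 0.978, -0.001, 0.005]
ft_force: [8.2, -5.8, -3.5]
grip_width: 0.0005
grip_force: 4.5
```

```bash
python3 - <<'E'
from h import *
from bench import r
where(r);line(r,tag="e")
E
```

```text
t 6.50 rel tool xy mm [-59.3   4.3] z 0.0728 rot [ 6.600e-01  3.061e+00 -3.000e-03] F(tool) [-9.8 -2.   3.6] width 0.0005
top q=-2.055 peak 24 width 15.5 deg
scene q=-0.261 peak 20 width 9.0 deg
wrist q=2.285 peak 97 width 9.5 deg
```

Request:
servo_tool --steps '[{"translation":[0,0.8,0],"rot":[0,0,0],"fingers":-1},{"translation":[0.15,0.8,0],"rot":[0,0,0],"fingers":-1},{"translation":[0.25,0.75,0],"rot":[0,0,0],"fingers":-1},{"translation":[0.4,0.7,0],"rot":[0,0,0],"fingers":-1},{"translation":[0.5,0.6,0],"rot":[0,0,0],"fingers":-1},{"translation":[0.6,0.55,0],"rot":[0,0,0],"fingers":-1},{"translation":[0.7,0.4,0],"rot":[0,0,0],"fingers":-1},{"translation":[0.7,0.3,0],"rot":[0,0,0],"fingers":-1},{"translation":[0.8,0.15,0],"rot":[0,0,0],"fingers":-1},{"translation":[0.8,0.05,0],"rot":[0,0,0],"fingers":-1}]'

```text
time_s: 7.65
position: [0.594, 0.0188, 0.0715]
tcp_rot: [0.21, 0.978, 0.001, -0.0]
ft_force: [1.6, 2.6, 1.7]
grip_width: 0.0006
grip_force: 1.6
```

```bash
python3 - <<'E'
from h import *
from bench import r
where(r);line(r,tag="f")
E
```

```text
t 7.65 rel tool xy mm [-4.2 56.5] z 0.0715 rot [-6.600e-01 -3.071e+00 -2.000e-03] F(tool) [-0.4  3.  -1.7] width 0.0006
top q=2.417 peak 14 width 11.5 deg
scene q=0.645 peak 21 width 15.5 deg
wrist q=-2.175 peak 97 width 4.5 deg
```

The contacts on opposite sides put the centre at (0.5677,-0.0317), which matches the screw estimate. I'll update it and continue.

```bash
sed -i 's/^C=np.array.*; YAW/C=np.array([0.5676,-0.0317]); YAW/' h.py
python3 - <<'E'
from h import *
rows((-5,55.4),48,press=3)
E
```

```text
1 [0.7, -0.1] [2.0, 54.4]
2 [0.8, 0.0] [10.0, 54.4]
3 [0.8, -0.1] [18.0, 53.4]
4 [0.75, -0.2] [25.5, 51.4]
5 [0.7, -0.35] [32.5, 47.9]
6 [0.65, -0.5] [39.0, 42.9]
7 [0.55, -0.55] [44.5, 37.4]
8 [0.45, -0.65] [49.0, 30.9]
9 [0.3, -0.75] [52.0, 23.4]
10 [0.2, -0.75] [54.0, 15.9]
11 [0.05, -0.8] [54.5, 7.9]
12 [0.0, -0.8] [54.5, -0.1]
13 [0.0, -0.8] [54.5, -8.1]
14 [-0.05, -0.8] [54.0, -16.1]
15 [-0.2, -0.75] [52.0, -23.6]
16 [-0.3, -0.7] [49.0, -30.6]
17 [-0.45, -0.7] [44.5, -37.6]
18 [-0.55, -0.55] [39.0, -43.1]
19 [-0.65, -0.45] [32.5, -47.6]
20 [-0.7, -0.35] [25.5, -51.1]
21 [-0.75, -0.25] [18.0, -53.6]
22 [-0.8, -0.1] [10.0, -54.6]
23 [-0.8, 0.0] [2.0, -54.6]
24 [-0.8, 0.0] [-6.0, -54.6]
25 [-0.8, 0.05] [-14.0, -54.1]
26 [-0.75, 0.15] [-21.5, -52.6]
27 [-0.75, 0.3] [-29.0, -49.6]
28 [-0.7, 0.4] [-36.0, -45.6]
29 [-0.6, 0.55] [-42.0, -40.1]
30 [-0.5, 0.6] [-47.0, -34.1]
31 [-0.35, 0.7] [-50.5, -27.1]
32 [-0.3, 0.75] [-53.5, -19.6]
33 [-0.1, 0.75] [-54.5, -12.1]
34 [-0.0, 0.8] [-54.5, -4.1]
35 [-0.0, 0.8] [-54.5, 3.9]
36 [-0.0, 0.8] [-54.5, 11.9]
37 [0.1, 0.8] [-53.5, 19.9]
38 [0.3, 0.75] [-50.5, 27.4]
39 [0.35, 0.7] [-47.0, 34.4]
40 [0.5, 0.6] [-42.0, 40.4]
41 [0.6, 0.5] [-36.0, 45.4]
42 [0.7, 0.45] [-29.0, 49.9]
43 [0.75, 0.25] [-21.5, 52.4]
44 [0.75, 0.2] [-14.0, 54.4]
45 [0.8, 0.0] [-6.0, 54.4]
46 [0.8, 0.0] [2.0, 54.4]
47 [0.8, 0.0] [10.0, 54.4]
48 [0.8, -0.1] [18.0, 53.4]
```

Request:
servo_tool --steps '[{"translation":[0.7,-0.1,0],"rot":[0,0,0],"fingers":-1},{"translation":[0.8,0,0],"rot":[0,0,0],"fingers":-1},{"translation":[0.8,-0.1,0],"rot":[0,0,0],"fingers":-1},{"translation":[0.75,-0.2,0],"rot":[0,0,0],"fingers":-1},{"translation":[0.7,-0.35,0],"rot":[0,0,0],"fingers":-1},{"translation":[0.65,-0.5,0],"rot":[0,0,0],"fingers":-1}]'

```text
time_s: 8.4
position: [0.5482, 0.0246, 0.0712]
tcp_rot: [0.21, 0.978, 0.0, -0.001]
ft_force: [-0.1, 4.4, 0.3]
grip_width: 0.0008
grip_force: 1.6
```

```bash
python3 - <<'E'
from h import *
from bench import r
where(r);line(r,tag="g",zt=.0835)
E
```

```text
t 8.40 rel tool xy mm [40.8 43.3] z 0.0712 rot [-0.66 -3.07 -0.  ] F(tool) [ 1.9  4.  -0.3] width 0.0008
top q=1.116 peak 11 width 14.5 deg
scene q=-1.279 peak 19 width 12.0 deg
wrist q=0.219 peak 60 width 15.5 deg
```

Request:
servo_tool --steps '[{"translation":[0.55,-0.55,0],"rot":[0,0,0],"fingers":-1},{"translation":[0.45,-0.65,0],"rot":[0,0,0],"fingers":-1},{"translation":[0.3,-0.75,0],"rot":[0,0,0],"fingers":-1},{"translation":[0.2,-0.75,0],"rot":[0,0,0],"fingers":-1},{"translation":[0.05,-0.8,0],"rot":[0,0,0],"fingers":-1},{"translation":[0,-0.8,0],"rot":[0,0,0],"fingers":-1},{"translation":[0,-0.8,0],"rot":[0,0,0],"fingers":-1},{"translation":[-0.05,-0.8,0],"rot":[0,0,0],"fingers":-1}]'

```text
time_s: 9.35
position: [0.5079, -0.0245, 0.0708]
tcp_rot: [0.21, 0.978, -0.001, -0.004]
ft_force: [-4.5, 2.0, 2.3]
grip_width: 0.0006
grip_force: 2.5
```

```bash
python3 - <<'E'
from h import *
from bench import r
where(r);line(r,tag="h",zt=.0838)
E
```

```text
t 9.35 rel tool xy mm [ 57.4 -18. ] z 0.0708 rot [-6.600e-01 -3.064e+00  3.000e-03] F(tool) [ 5.   0.  -2.3] width 0.0006
top q=-3.108 peak 14 width 15.5 deg
scene q=0.076 peak 35 width 9.0 deg
wrist q=-2.172 peak 45 width 14.0 deg
```

First turn past the pointer done (q≈6.36). Continuing.

Request:
servo_tool --steps '[{"translation":[-0.2,-0.75,0],"rot":[0,0,0],"fingers":-1},{"translation":[-0.3,-0.7,0],"rot":[0,0,0],"fingers":-1},{"translation":[-0.45,-0.7,0],"rot":[0,0,0],"fingers":-1},{"translation":[-0.55,-0.55,0],"rot":[0,0,0],"fingers":-1},{"translation":[-0.65,-0.45,0],"rot":[0,0,0],"fingers":-1},{"translation":[-0.7,-0.35,0],"rot":[0,0,0],"fingers":-1},{"translation":[-0.75,-0.25,0],"rot":[0,0,0],"fingers":-1},{"translation":[-0.8,-0.1,0],"rot":[0,0,0],"fingers":-1},{"translation":[-0.8,0,0],"rot":[0,0,0],"fingers":-1}]'

```text
time_s: 10.4
position: [0.5434, -0.0833, 0.0714]
tcp_rot: [0.211, 0.977, -0.002, 0.0]
ft_force: [-4.7, -4.8, -0.1]
grip_width: 0.0001
grip_force: 3.2
```

```bash
python3 - <<'E'
from h import *
from bench import r
where(r);line(r,tag="i",zt=.084)
E
```

```text
t 10.40 rel tool xy mm [  0.7 -57. ] z 0.0714 rot [ 0.664  3.07  -0.005] F(tool) [ 2.3 -6.3  0.1] width 0.0001
top q=-0.960 peak 15 width 15.5 deg
scene q=1.687 peak 42 width 10.5 deg
wrist q=-2.865 peak 49 width 15.5 deg
```

Request:
servo_tool --steps '[{"translation":[-0.8,0,0],"rot":[0,0,0],"fingers":-1},{"translation":[-0.8,0.05,0],"rot":[0,0,0],"fingers":-1},{"translation":[-0.75,0.15,0],"rot":[0,0,0],"fingers":-1},{"translation":[-0.75,0.3,0],"rot":[0,0,0],"fingers":-1},{"translation":[-0.7,0.4,0],"rot":[0,0,0],"fingers":-1},{"translation":[-0.6,0.55,0],"rot":[0,0,0],"fingers":-1},{"translation":[-0.5,0.6,0],"rot":[0,0,0],"fingers":-1},{"translation":[-0.35,0.7,0],"rot":[0,0,0],"fingers":-1},{"translation":[-0.3,0.75,0],"rot":[0,0,0],"fingers":-1},{"translation":[-0.1,0.75,0],"rot":[0,0,0],"fingers":-1}]'

```text
time_s: 11.55
position: [0.6155, -0.0642, 0.0724]
tcp_rot: [0.21, 0.978, 0.0, 0.003]
ft_force: [3.7, -4.7, -0.1]
grip_width: 0.0006
grip_force: 3.7
```

```bash
python3 - <<'E'
from h import *
from bench import r
where(r);line(r,tag="j",zt=.0845)
E
```

```text
t 11.55 rel tool xy mm [-57. -10.] z 0.0724 rot [6.590e-01 3.065e+00 1.000e-03] F(tool) [-5.4 -2.8  0.1] width 0.0006
top q=-2.944 peak 100 width 13.0 deg
scene q=-0.241 peak 20 width 10.0 deg
wrist q=-2.889 peak 184 width 10.0 deg
```

Request:
servo_tool --steps '[{"translation":[0,0.8,0],"rot":[0,0,0],"fingers":-1},{"translation":[0,0.8,0],"rot":[0,0,0],"fingers":-1},{"translation":[0,0.8,0],"rot":[0,0,0],"fingers":-1},{"translation":[0.1,0.8,0],"rot":[0,0,0],"fingers":-1},{"translation":[0.3,0.75,0],"rot":[0,0,0],"fingers":-1},{"translation":[0.35,0.7,0],"rot":[0,0,0],"fingers":-1},{"translation":[0.5,0.6,0],"rot":[0,0,0],"fingers":-1},{"translation":[0.6,0.5,0],"rot":[0,0,0],"fingers":-1},{"translation":[0.7,0.45,0],"rot":[0,0,0],"fingers":-1},{"translation":[0.75,0.25,0],"rot":[0,0,0],"fingers":-1}]'

```text
time_s: 12.7
position: [0.6083, 0.0097, 0.0715]
tcp_rot: [0.21, 0.978, 0.001, 0.0]
ft_force: [3.9, 3.4, 1.5]
grip_width: 0.0004
grip_force: 2.3
```

```bash
python3 - <<'E'
from h import *
from bench import r
where(r);line(r,tag="k",zt=.0848)
E
```

```text
t 12.70 rel tool xy mm [-20.1  54.5] z 0.0715 rot [6.590e-01 3.071e+00 2.000e-03] F(tool) [-2.2  4.7 -1.5] width 0.0004
top q=2.013 peak 22 width 14.0 deg
scene q=0.769 peak 17 width 15.5 deg
wrist q=-1.173 peak 49 width 10.0 deg
```

Request:
servo_tool --steps '[{"translation":[0.75,0.2,0],"rot":[0,0,0],"fingers":-1},{"translation":[0.8,0,0],"rot":[0,0,0],"fingers":-1},{"translation":[0.8,0,0],"rot":[0,0,0],"fingers":-1},{"translation":[0.8,0,0],"rot":[0,0,0],"fingers":-1},{"translation":[0.8,-0.1,0],"rot":[0,0,0],"fingers":-1},{"translation":[0,0,0],"rot":[0,0,0],"fingers":-1}]'

```text
time_s: 13.45
position: [0.5706, 0.0263, 0.0711]
tcp_rot: [0.21, 0.978, 0.0, -0.002]
ft_force: [0.7, 5.3, 2.2]
grip_width: 0.0001
grip_force: 2.9
```

```bash
python3 - <<'E'
from h import *
from bench import r
where(r);line(r,tag="l",zt=.085)
E
```

```text
t 13.45 rel tool xy mm [21.  54.1] z 0.0711 rot [-6.590e-01 -3.067e+00 -1.000e-03] F(tool) [ 1.6  5.1 -2.2] width 0.0001
top q=-0.388 peak 12 width 10.5 deg
scene q=2.686 peak 18 width 12.5 deg
wrist q=-0.385 peak 57 width 10.0 deg
```

Request:
servo_tool --steps '[{"translation":[0.7,-0.2,0],"rot":[0,0,0],"fingers":-1},{"translation":[0.5,-0.25,0],"rot":[0,0,0],"fingers":-1},{"translation":[0.2,-0.1,0],"rot":[0,0,0],"fingers":-1},{"translation":[0,0,0],"rot":[0,0,0],"fingers":-1}]'

```text
time_s: 14.0
position: [0.5564, 0.0263, 0.0711]
tcp_rot: [0.21, 0.978, 0.0, -0.002]
ft_force: [-0.1, 6.3, 1.2]
grip_width: 0.0006
grip_force: 2.7
```

```bash
python3 - <<'E'
from h import *
from bench import r
where(r);line(r,tag="m",zt=.085)
E
```

```text
t 14.00 rel tool xy mm [34.  48.2] z 0.0711 rot [-0.66  -3.068 -0.   ] F(tool) [ 2.7  5.7 -1.2] width 0.0006
top q=-0.410 peak 12 width 13.5 deg
scene q=-0.096 peak 37 width 9.0 deg
wrist q=-0.122 peak 98 width 14.0 deg
```

Request:
servo_tool --steps '[{"translation":[0.2,-0.15,0],"rot":[0,0,0],"fingers":-1},{"translation":[0.15,-0.1,0],"rot":[0,0,0],"fingers":-1},{"translation":[0,0,0],"rot":[0,0,0],"fingers":-1},{"translation":[0,0,0],"rot":[0,0,0],"fingers":-1}]'

```text
time_s: 14.55
position: [0.5523, 0.0256, 0.0711]
tcp_rot: [0.21, 0.978, 0.0, -0.002]
ft_force: [-1.1, 5.1, 1.8]
grip_width: 0.0004
grip_force: 2.7
```

```bash
python3 - <<'E'
from h import *
from bench import r
where(r);line(r,tag="n",zt=.085)
im=cv2.imread("pics/wrist_n.png")
c=r.get_calibration("wrist")
o=ortho(im,c,C,.085,.07,500);o2=ortho(im,c,C,.058,.07,500)
cv2.imwrite("pics/n2.png",np.vstack([np.hstack([im[:,:280],im[:,280:]])]))
E
```

```text
t 14.55 rel tool xy mm [37.5 45.9] z 0.0711 rot [-0.66  -3.068 -0.   ] F(tool) [ 3.1  4.2 -1.8] width 0.0004
top q=1.177 peak 11 width 11.5 deg
scene q=-0.012 peak 31 width 10.5 deg
wrist q=0.246 peak 64 width 15.5 deg
```

View pics/wrist_n.png

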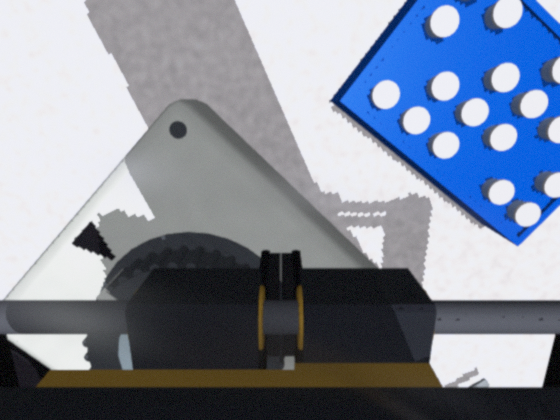

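The line is hidden behind the hand in this view, although the scene camera gives q≈-0.01. I'll back off radially and look with the hand clear.

Request:
servo_tool --steps '[{"translation":[0.3,0.4,0],"rot":[0,0,0],"fingers":-1},{"translation":[0.6,0.8,0],"rot":[0,0,0],"fingers":-1},{"translation":[0.9,1.1,0],"rot":[0,0,0],"fingers":-1},{"translation":[0,0,-3],"rot":[0,0,0],"fingers":-1},{"translation":[1,1,-4],"rot":[0,0,0],"fingers":-1},{"translation":[2,2,-3],"rot":[0,0,0],"fingers":-1},{"translation":[3,3,0],"rot":[0,0,0],"fingers":-1},{"translation":[3,3,0],"rot":[0,0,0],"fingers":-1},{"translation":[3,3,0],"rot":[0,0,0],"fingers":-1},{"translation":[3,3,0],"rot":[0,0,0],"fingers":-1}]'

```text
time_s: 15.7
position: [0.4701, 0.2535, 0.1715]
tcp_rot: [0.21, 0.978, -0.0, -0.0]
ft_force: [1.2, 0.7, -0.5]
grip_width: 0.0008
grip_force: 0.0
```

Request:
servo_tool --steps '[{"translation":[3,3,0],"rot":[0,0,0],"fingers":-1},{"translation":[3,3,0],"rot":[0,0,0],"fingers":-1},{"translation":[2,2,0],"rot":[0,0,0],"fingers":-1},{"translation":[0,0,0],"rot":[0,0,0],"fingers":-1},{"translation":[0,0,0],"rot":[0,0,0],"fingers":-1},{"translation":[0,0,0],"rot":[0,0,0],"fingers":-1}]'

```text
time_s: 16.3
position: [0.432, 0.3562, 0.1713]
tcp_rot: [0.211, 0.977, -0.001, 0.0]
ft_force: [0.4, 0.2, 0.7]
grip_width: 0.0003
grip_force: 0.0
```

```bash
python3 - <<'E'
from h import *
from bench import r
where(r);line(r,("top","scene"),tag="o",zt=.085)
t=cv2.imread("pics/top_o.png");s=cv2.imread("pics/scene_o.png")
f=lambda x:cv2.convertScaleAbs(cv2.resize(x,(400,400),interpolation=cv2.INTER_CUBIC),alpha=1.6)
cv2.imwrite("pics/o2.png",np.hstack([f(t[187:277,275:365]),f(s[160:250,193:283])]))
E
```

```text
t 16.30 rel tool xy mm [283.6 297.3] z 0.1713 rot [ 6.630e-01  3.071e+00 -2.000e-03] F(tool) [-0.3  0.3 -0.7] width 0.0003
top q=0.023 peak 55 width 11.0 deg
scene q=-0.022 peak 57 width 10.0 deg
```

View pics/o2.png

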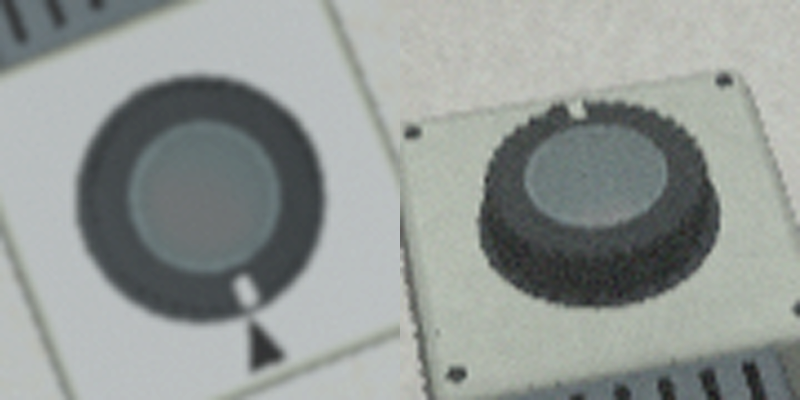

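In the clear top view the white line (245,292) sits at the pointer tip (253,318). The top and scene cameras give q = +0.023 and -0.022 rad, and the tracked turns sum to -0.9 → 0 → 2×2π. The hand is clear, so I'm handing in.

```bash
python3 -c "
from bench import r
print(r.job_done())"
```

```text
the job is handed in; nothing more can be done
None
```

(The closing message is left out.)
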